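# Put the bench supplies back into their foam cut-outs

## Robot

A 7-joint arm with a two-finger parallel gripper is mounted at the origin on a cart in front of the work surface, level with it; the furniture and walls round the work are solid. World frame = base frame: x ahead of the robot, y to its left, z up, the work surface at z = 0. Lengths are in m, angles in rad, forces in N, time in s.
With the tool pointing down it reaches from about 0.425 to 0.825 m from the base axis. Payload 3.6 kg.
Tool frame: the origin (TCP) lies where the fingers leave the gripper's body, on its centre line; the fingertips stand 73 mm ahead of it and the grasp point (between the pads) lies 54 mm ahead of it; z points along the fingers, y is the line along which they close (so a half turn about z gives the same grasp; the last joint's range is limited). The gripper opens to 85 mm and grips with 20 to 120 N. Pads are 22 mm wide; open, the fingers measure 114 mm over their backs; the gripper's body (76 mm by 85 mm) begins 54 mm behind the grasp point. The pads swing forward as they close: fully open they stand 13 mm farther back than shut.
Start: joints at [1.147, 0.615, -0.013, 1.423, 0.008, 1.103, -0.04], TCP at [0.251, -0.599, 0.304] pointing down, gripper open.
Joint ranges: [-3.12, 3.12], [-0.3, 2.06], [-1.34, 1.32], [0.26, 2.42], [-1.36, 4.5], [0.01, 1.98], [-2.84, 2.84]. Speed limits (rad/s): [2.79, 2.79, 3.14, 3.14, 3.14, 3.14, 3.14].

## Interface

Orientations are given as a unit quaternion [x, y, z, w].
In Python, from station import arm, snapshot, camera_info, ticket gives the robot as it stands. Calls block until the motion is done:
- arm.movep(position, orientation): joint-space move of the TCP to a pose.
- arm.line_to(position, velocity=0.15, ori=None): straight line of the TCP; ori=None keeps the orientation; velocity is the mean speed in m/s.
- arm.move_j(angles): joint-space move.
- arm.move_gripper(opening, effort=None): opening from 0.0 (shut) to 1.0 (fully open); effort is the grip in N (None keeps the last); returns when the fingers have stopped.
- arm.pause(seconds).
- arm.ik(position, orientation): joint angles nearest the present ones, or None.
- snapshot(name): name is "side" or "top" or "wrist"; returns the picture (400x640x3 uint8, blue, green, red); there is no depth.
- camera_info(name): a dict with "fx", "fy", "cx", "cy" (pixels), "R" (3x3) and "t" (3): a world point X has camera coordinates R X + t; the wrist camera has in their place "T_tool_cam" (4x4, takes a point from camera to tool coordinates, whose origin is the TCP and whose axes are the flange's). Camera axes: x right, y down, z forward; pixel columns grow to the right and rows downward; lengths in m; the calibration is good to about 2 mm. A picture is of the moment at which its call begins: read the wrist's pose just before it. camera_info takes no time and is no camera call.
A pose or a line that the arm cannot do raises arm.MotionError and nothing moves.
- ticket.finish_job(): hands the job in; it is judged then, once.
Readings, each from a call of its own:
- arm.read_time(): time.
- arm.read_joint_positions(): joint angles.
- arm.read_dq(): joint speeds.
- arm.read_effort(): joint torques, N m.
- arm.read_tool_pos(): TCP position.
- arm.read_eef_rot(): TCP orientation.
- arm.read_ft_force(): force on the tool from outside, world axes, zero at the start.
- arm.read_wrist_torque(): the same for the moment, N m.
- arm.read_opening(): opening from 0.0 (shut) to 1.0 (fully open).
- arm.read_finger_force(): force on a finger pad.
Only numpy, scipy, OpenCV 4.12 (cv2) and the standard library are available. Lean on these libraries where they do the work, as an engineer would, in place of code of your own. Each camera call takes 0.05 s, during which the arm holds its last target. There are 200 camera calls.

## Task

Put the roll of masking tape, the white glue bottle, the black tape measure and the small cream tin away in the foam trays, each lying flat on the yellow floor, wholly inside the cut-out made to its shape and size. The tin has been left in the glue bottle's tray, so it has to come out of there before the bottle can go in.

Things in the scene. Friction and masses are not known exactly. Their poses are not given: they have to be found in the camera images.
- roll: roll of cream masking tape lying flat, a ring 90 mm across (94 over its loose end), 24 mm high, wall about 14 mm thick, hole about 62 mm across, 0.11 kg; origin in the middle of the ring at the underside, z up. Good grip: from above across the wall, one finger in the hole, 38 mm from the middle, at any side
- bottle: white squeeze bottle of glue with a red band and red nozzle, lying on its side along its x axis, 101 x 40 x 40 mm, 0.09 kg; body from x = -50 to +26 mm, nozzle at +x; origin at the middle of the length, at the underside as it lies at the start (z up then)
- bottle_mid (a point): point on the glue bottle's long axis at the middle of its 101 mm length, 20 mm above what it lies on; good grip: across the bottle, 12 mm from this point towards the bottle's -x end
- measure: black pocket tape measure lying flat, 49 mm (x) by 54 mm (y), 29 mm high, 0.19 kg, blade fixed; origin in the middle of the underside; z up. Good grip: fingers closing along its x (49 mm)
- tin: small round cream tin with dark printed lid, 36 mm across, 14 mm high, 0.03 kg; it starts on the yellow floor of the glue bottle's cut-out; origin in the middle of the underside, z up
- roll_pad: foam tray fixed to the bench, 122 x 122 mm, 11 mm high: yellow base 6 mm thick, on it a black layer 5 mm thick with one large round 110 mm cut-out in the middle; the cut-out's yellow floor is 6 mm above the bench. Origin: centre of the underside; for the masking tape, lying flat, turned any way
- bottle_pad: foam tray fixed to the bench, 137 (x) x 76 (y) mm, 11 mm high: yellow base 6 mm thick, on it a black layer 5 mm thick with one oblong 117 (x) x 56 (y) mm cut-out in the middle; the cut-out's yellow floor is 6 mm above the bench. Origin: centre of the underside; x along the cut-out. For the glue bottle on its side, either way round, nozzle inside it too (not over the rim)
- measure_pad: foam tray fixed to the bench, 86 (x) x 90 (y) mm, 11 mm high: yellow base 6 mm thick, on it a black layer 5 mm thick with one nearly square 66 (x) x 70 (y) mm cut-out in the middle; the cut-out's yellow floor is 6 mm above the bench. Origin: centre of the underside; for the tape measure, label up, any of the four ways round
- tin_pad: foam tray fixed to the bench, 72 x 72 mm, 11 mm high: yellow base 6 mm thick, on it a black layer 5 mm thick with one small round 52 mm cut-out in the middle; the cut-out's yellow floor is 6 mm above the bench. Origin: centre of the underside; for the tin, right side up
Not all that is in view belongs to the job. There is more than one size of the measure; the one meant has the size given above.

How it is judged:
At the end, for the whole second after the job is handed in: All four rest, released, in their own cut-outs: middles within 13 mm of its centre, undersides within 2 mm of its floor (bottle's axis 16 to 22 mm above it); roll, measure and tin level within 0.06 rad; bottle along the cut-out within 0.25 rad, either way round (horizontal distance between roll and roll_pad below 0.013 m and z of roll in the frame of roll_pad between 0.004 and 0.008 m and linear speed of each of roll, measure, tin, bottle below 0.02 m/s and angle between each of roll, measure, tin's own z axis and vertical below 0.06 rad and horizontal distance between measure and measure_pad below 0.013 m and z of measure in the frame of measure_pad between 0.004 and 0.008 m and horizontal distance between tin and tin_pad below 0.013 m and z of tin in the frame of tin_pad between 0.004 and 0.008 m and horizontal distance between bottle_mid and bottle_pad below 0.013 m and z of bottle_mid in the frame of bottle_pad between 0.022 and 0.028 m and angle between the x axis of bottle and the x axis of bottle_pad, either way round below 0.25 rad); the robot touches nothing.
It also fails if it takes over 93 s, if anything falls off the work surface, if the arm or the gripper's body presses on something with over 40 N, if the wrist force passes 120 N, or if a joint passes its speed limit or range.

## Working session

There is one attempt and no reset: what is moved stays moved. The work goes in short steps, each a Python script; the robot and the scene stay as the last script left them, time stands still between calls to the robot, and variables do not carry over. Pictures are saved under pics/ and viewed, at most 14 in all, crops included, and the job is handed in when it is done.

```bash
mkdir -p pics; ls
python3 - <<'E'
from station import arm, snapshot, camera_info
import cv2
for n in("top","side"):
    cv2.imwrite(f"pics/{n}0.png",snapshot(n))
    print(n,camera_info(n))
print(camera_info("wrist"),arm.read_time(),arm.read_eef_rot())
E
```

```text
pics
top {'fx': 413.70854973603974, 'fy': 413.70854973603974, 'cx': 321.90246784713577, 'cy': 195.96245336068824, 'R': array([[-0.00374289, -0.99994498,  0.00979975],
       [-0.99334854,  0.00259001, -0.11511718],
       [ 0.11508546, -0.01016544, -0.99330358]]), 't': array([-0.04686241,  0.63040915,  1.0754184 ])}
side {'fx': 413.6983037454985, 'fy': 413.6983037454985, 'cx': 318.49490466563867, 'cy': 204.55500245585355, 'R': array([[-0.94914138, -0.31406765,  0.02218464],
       [-0.15333955,  0.39956578, -0.90378879],
       [ 0.2749866 , -0.86122512, -0.4274034 ]]), 't': array([0.57840954, 0.17274493, 0.80899224])}
{'fx': 311.3412591739329, 'fy': 311.3412591739329, 'cx': 322.05305227919814, 'cy': 199.39821496299655, 'T_tool_cam': array([[ 3.24529827e-04, -9.54036149e-01, -2.99691377e-01,
         7.58416992e-02],
       [ 9.99999936e-01,  3.54070669e-04, -4.42669080e-05,
         1.68229310e-04],
       [ 1.48344157e-04, -2.99691344e-01,  9.54036203e-01,
        -7.00571163e-02],
       [ 0.00000000e+00,  0.00000000e+00,  0.00000000e+00,
         1.00000000e+00]])} 0.1 [ 9.80374139e-01  1.97142415e-01 -2.33845997e-04 -1.16633716e-03]
```

View pics/top0.png

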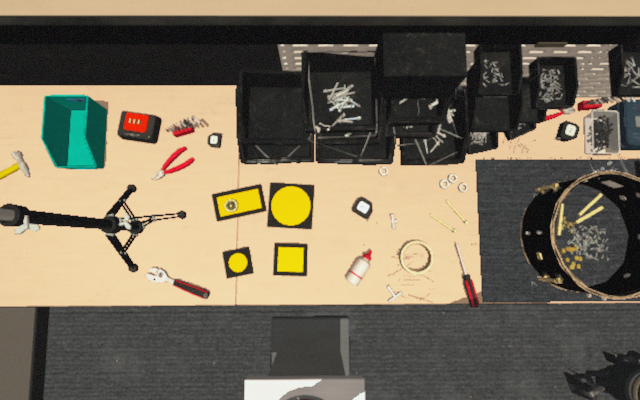

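View pics/side0.png

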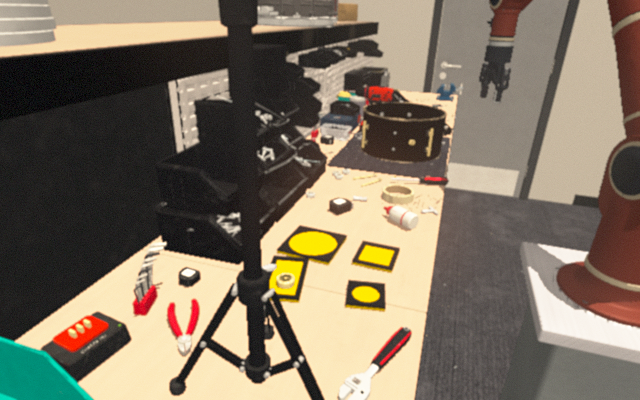

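The top view shows the trays at centre-left: bottle tray with tin at (238,203), roll tray (291,205), tin tray (237,262), measure tray (290,259). The roll is at (415,257), the bottle at (359,266) and a measure candidate at (362,207); two more measures sit at (215,140) and (568,130). The side view agrees.

```bash
cat > h.py <<'E'
import numpy as np, cv2
from scipy.spatial.transform import Rotation as Ro
from station import arm, snapshot, camera_info
def cam(name):
    """K params, camera centre, rotation camera->world (read before snapshot)"""
    c=camera_info(name)
    if name=="wrist":
        R=Ro.from_quat(arm.read_eef_rot()).as_matrix(); p=np.array(arm.read_tool_pos())
        T=c["T_tool_cam"]; return c,p+R@T[:3,3],R@T[:3,:3]
    return c,-c["R"].T@c["t"],c["R"].T
def ray(cm,uv,z):
    c,o,R=cm; uv=np.atleast_2d(np.asarray(uv,float))
    d=np.c_[(uv[:,0]-c["cx"])/c["fx"],(uv[:,1]-c["cy"])/c["fy"],np.ones(len(uv))]@R.T
    return (o+d*((z-o[2])/d[:,2])[:,None])[:,:2]
def down(psi):
    """tool pointing down, closing axis y at angle psi in world"""
    y=np.array([np.cos(psi),np.sin(psi),0]); z=np.array([0,0,-1.]); x=np.cross(y,z)
    return Ro.from_matrix(np.c_[x,y,z]).as_quat()
def yellow(im):
    h=cv2.cvtColor(im,cv2.COLOR_BGR2HSV); return cv2.inRange(h,(22,180,120),(34,255,255))
def blobs(m,amin):
    cs,_=cv2.findContours(m,cv2.RETR_EXTERNAL,cv2.CHAIN_APPROX_NONE)
    return [c[:,0] for c in cs if cv2.contourArea(c)>amin]
def rect(P):
    (x,y),(w,h),a=cv2.minAreaRect((P*1000).astype(np.float32)); return np.round([x,y,w,h,a],1)
E
python3 - <<'E'
from h import *
im=cv2.imread("pics/top0.png"); cm=cam("top")
for c in blobs(yellow(im),150): print("tray",c.mean(0).round(),rect(ray(cm,c,.008)))
for n,uv,z in[("roll",(415,257),.024),("bottle",(359,266),.02),("m1",(362,207),.029),("m2",(215,140),.029),("m3",(568,130),.029)]:
    print(n,ray(cm,uv,z).round(3))
E
```

```text
tray [238. 262.] [453.3 179.6  51.4  50.7  89.8]
tray [290. 259.] [461.8  37.3  72.3  67.8  87.3]
tray [239. 202.] [617.  179.4  57.7 118.6  12. ]
tray [291. 205.] [607.7  37.3 107.3 107.7  90. ]
roll [[ 0.466 -0.298]]
bottle [[ 0.443 -0.148]]
m1 [[ 0.601 -0.157]]
m2 [[0.786 0.244]]
m3 [[ 0.814 -0.732]]
```

Run:
```python
from h import *
import pickle
for n,p in(("obj",(.57,-.2,.27)),("tray",(.59,.10,.27))):
    arm.movep(p,down(-np.pi/2)); arm.pause(.2)
    cm=cam("wrist"); im=snapshot("wrist"); cv2.imwrite(f"pics/{n}1.png",im); pickle.dump(cm,open(n+".pkl","wb"))
    print(n,arm.read_time())
    for c in blobs(yellow(im),800): print("tray",c.mean(0).round(),rect(ray(cm,c,.011)),rect(ray(cm,c,.006)))
```

```text
obj 2.2083
tray [117. 261.] [463.7  35.2  65.8  62.1  87.8] [460.9  38.7  66.8  63.1  87.8]
tray [ 88. 142.] [608.6  34.7 104.7 105.1  65.4] [608.1  38.3 106.3 106.7  65.4]
tray 3.6083
tray [255. 283.] [456.1 179.1  49.4  45.8  89.8] [453.  180.4  50.2  46.5  89.8]
```

View pics/obj1.png

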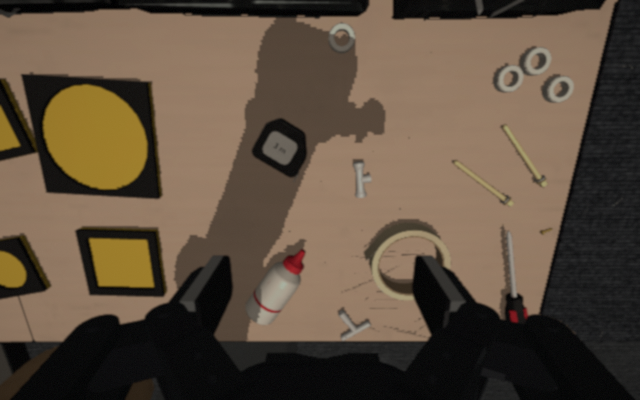

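View pics/tray1.png

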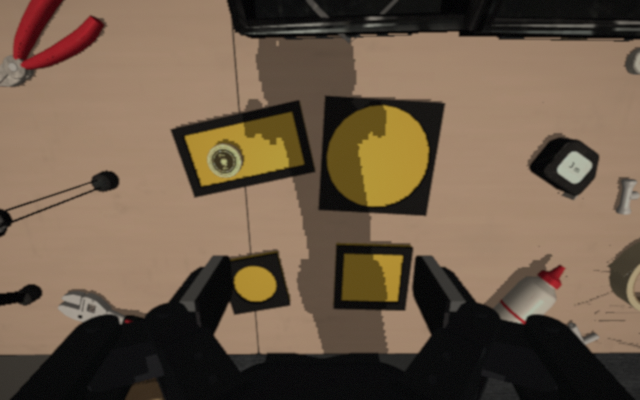

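The object view shows the roll at (410,265), partly behind a finger, the bottle at (277,287) and the measure at (280,148), labelled like a 3 m type. The tray view shows all four trays with the tin at (225,158), but the arm's shadow cuts across the yellow. I'll hover lower over each thing next.

Run:
```python
from h import *
import pickle
tiles=[]
for n,p in(("bpad",(.617,.18,.2)),("measure",(.6,-.157,.2)),("roll",(.475,-.295,.22)),("bottle",(.45,-.148,.2))):
    arm.movep(p,down(-np.pi/2)); arm.pause(.25)
    cm=cam("wrist"); im=snapshot("wrist"); cv2.imwrite(f"pics/h_{n}.png",im); pickle.dump(cm,open(n+".pkl","wb"))
    tiles.append(cv2.resize(im,(400,250)))
cv2.imwrite("pics/mont.png",np.vstack([np.hstack(tiles[:2]),np.hstack(tiles[2:])]))
print(arm.read_time())
```

```text
8.025
```

View pics/mont.png

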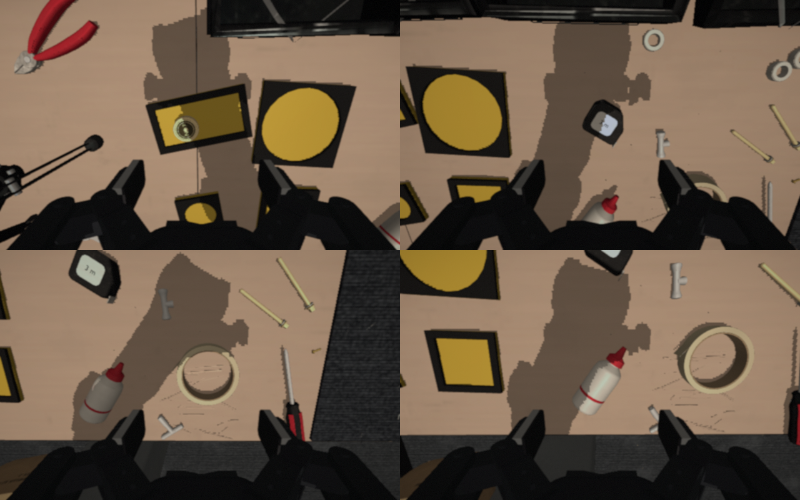

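The four hover pictures (bottle tray and tin, measure, roll, bottle) each show their target whole, with the fingers clear of it. I'll segment them now.

```bash
cat > seg.py <<'E'
from h import *
import pickle
def L(n,f=None): return cv2.imread(f"pics/{f or 'h_'+n}.png"),pickle.load(open(n+".pkl","rb"))
def Y(im): return cv2.inRange(cv2.cvtColor(im,cv2.COLOR_BGR2HSV),(20,150,40),(36,255,255))
out=[]
def show(im,c,m): 
    o=im.copy(); [cv2.drawContours(o,[x[:,None]],-1,(0,255,0),1) for x in c]; out.append(cv2.resize(o,(400,250)))
# trays
for n,f in(("bpad",None),("tray","tray1"),("bottle",None)):
    im,cm=L(n,f); m=cv2.morphologyEx(Y(im),cv2.MORPH_CLOSE,np.ones((5,5)))
    cs=[c for c in blobs(m,1500)]
    for c in cs: print(n,"tray",c.mean(0).round(),rect(ray(cm,c,.0085)))
    if n=="bpad": show(im,cs,m)
im,cm=L("bpad")
for uv in [(297,204)]:
    hsv=cv2.cvtColor(im,cv2.COLOR_BGR2HSV)
    m=cv2.inRange(hsv[165:245,240:400],(0,0,0),(180,140,255)); # inside tray, non-yellow
    print("tin-hsv",hsv[205,270:325:6].tolist())
for n,r in(("measure",(290,150,360,240)),("roll",(270,140,400,250)),("bottle",(250,140,400,290))):
    im,cm=L(n); h=cv2.cvtColor(im,cv2.COLOR_BGR2HSV)
    print(n,h[::1][(r[1]+r[3])//2,r[0]:r[2]:8].tolist())
E
python3 seg.py
```

```text
bpad tray [316. 194.] [617.7 179.7  57.5 118.6  12.2]
bpad tray [480. 199.] [608.4  38.  109.6 109.    5.1]
tray tray [372. 277.] [462.1  37.8  72.1  66.6  88.1]
tray tray [245. 149.] [617.4 179.6  58.3 118.5  12.1]
tray tray [378. 156.] [608.5  37.3 110.1 110.3  63.3]
bottle tray [105. 178.] [462.   37.4  69.6  67.4  88.3]
bottle tray [71. 24.] [575.5  36.4 104.9  44.7  89.9]
tin-hsv [[22, 179, 188], [22, 134, 177], [32, 70, 138], [21, 117, 63], [31, 70, 120], [21, 104, 71], [22, 116, 33], [19, 104, 91], [20, 148, 102], [21, 188, 103]]
measure [[14, 81, 91], [10, 45, 17], [18, 41, 62], [19, 37, 109], [16, 37, 75], [109, 27, 197], [109, 27, 197], [109, 26, 186], [13, 45, 40]]
roll [[14, 82, 93], [14, 81, 169], [22, 71, 184], [14, 83, 123], [14, 80, 173], [14, 78, 169], [14, 79, 175], [14, 78, 169], [14, 80, 173], [14, 80, 170], [14, 80, 169], [13, 80, 166], [14, 80, 160], [18, 82, 155], [18, 75, 174], [14, 80, 166], [15, 82, 165]]
bottle [[14, 80, 96], [14, 80, 96], [15, 82, 96], [15, 81, 97], [14, 81, 97], [14, 59, 82], [19, 42, 98], [18, 39, 162], [19, 39, 185], [42, 26, 195], [23, 34, 186], [19, 42, 175], [16, 58, 146], [14, 81, 169], [14, 81, 169], [14, 80, 169], [14, 80, 169], [14, 80, 169], [14, 80, 169]]
```

```bash
cat > seg2.py <<'E'
from seg import *
print("----")
K=np.ones((3,3))
def fin(n,r,cond,zs,amin=300):
    im,cm=L(n); h=cv2.cvtColor(cv2.GaussianBlur(im,(3,3),0),cv2.COLOR_BGR2HSV)
    m=np.zeros(h.shape[:2],np.uint8); a=cond(h.astype(int))
    m[r[1]:r[3],r[0]:r[2]]=(a[r[1]:r[3],r[0]:r[2]]*255)
    m=cv2.morphologyEx(cv2.morphologyEx(m,cv2.MORPH_CLOSE,np.ones((5,5))),cv2.MORPH_OPEN,K)
    cs=sorted(blobs(m,amin),key=len)[-1:]; show(im,cs,m)
    for z in zs: print(n,z,rect(ray(cm,cs[0],z)))
    return cs[0],cm
H,S,V=0,1,2
fin("measure",(285,145,365,240),lambda h:(h[...,S]<64)|(h[...,V]<55),(0,.015,.029))
im,cm=L("measure"); h=cv2.cvtColor(im,cv2.COLOR_BGR2HSV)
fin("roll",(260,130,410,255),lambda h:(h[...,H]>=17)&(h[...,H]<32),(0,.012,.024))
c,cm=fin("bottle",(260,140,400,290),lambda h:(h[...,S]<64)|(((h[...,H]<8)|(h[...,H]>170))&(h[...,S]>110)),(.01,.02,.03))
im,cm=L("bottle"); h=cv2.cvtColor(im,cv2.COLOR_BGR2HSV)
red=cv2.inRange(h,(170,120,60),(180,255,255))|cv2.inRange(h,(0,120,60),(8,255,255)); red[:140]=0; red[290:]=0; red[:,400:]=0
for b in blobs(red,30): print("red",b.mean(0),ray(cm,b.mean(0),.02).round(4))
# tin: hole in the yellow, upper ellipse of lid
fin("bpad",(265,175,330,235),lambda h:(h[...,S]<150),(.006,.02),200)
cv2.imwrite("pics/seg.png",np.vstack([np.hstack(out[1:3]),np.hstack(out[3:5])]))
E
python3 seg2.py | sed -n '/----/,$p'
```

```text
----
measure 0 [ 595.2 -163.    60.5   53.6   58. ]
measure 0.015 [ 599.7 -162.6   57.1   50.7   58. ]
measure 0.029 [ 603.9 -162.3   54.    47.9   58. ]
roll 0 [ 458.9 -303.   100.1   98.9   42.9]
roll 0.012 [ 462.8 -302.6   95.9   94.8   42.9]
roll 0.024 [ 466.6 -302.2   91.8   90.7   42.9]
bottle 0.01 [ 435.4 -149.8   42.4  114.4   56.1]
bottle 0.02 [ 438.9 -149.8   40.8  110.    56.1]
bottle 0.03 [ 442.4 -149.8   39.2  105.6   56.1]
red [304.6626506  234.45783133] [[ 0.4158 -0.1348]]
red [347.94318182 171.86363636] [[ 0.4714 -0.1713]]
bpad 0.006 [600.6 195.5  48.   46.8  89.9]
bpad 0.02 [605.5 194.6  45.5  44.3  89.9]
```

View pics/seg.png

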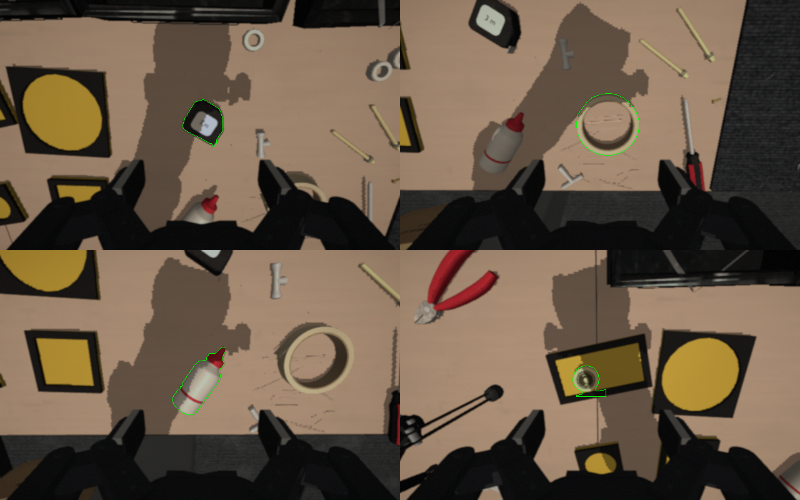

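All four contours fit. The measure comes out 54×48 mm at its top and the roll 91 mm. The bottle's axis is at −33°, with its red nozzle pointing away. Only the tin mask caught extra tray edge, so I'll redo it as a circle, then probe for the fingertip height.

Run:
```python
from h import *
import pickle
for n,f,r in(("bpad","h_bpad",(265,175,330,222)),("tray","tray1",(195,130,255,178))):
    im=cv2.imread(f"pics/{f}.png"); cm=pickle.load(open(n+".pkl","rb"))
    g=cv2.cvtColor(cv2.GaussianBlur(im,(3,3),0),cv2.COLOR_BGR2HSV)
    m=np.zeros(g.shape[:2],np.uint8); m[r[1]:r[3],r[0]:r[2]]=(g[r[1]:r[3],r[0]:r[2],1]<140)*255
    m=cv2.morphologyEx(m,cv2.MORPH_CLOSE,np.ones((7,7))); m=cv2.morphologyEx(m,cv2.MORPH_OPEN,cv2.getStructuringElement(2,(15,15)))
    for c in blobs(m,150): print(n,c.mean(0),rect(ray(cm,c,.013)),rect(ray(cm,c,.02)))
arm.movep((.53,-.06,.11),down(-np.pi/2)); arm.move_gripper(.45,40)
f0=np.array(arm.read_ft_force()); z=.092
while z>.055:
    arm.line_to((.53,-.06,z),.05); f=np.array(arm.read_ft_force())-f0
    if f[2]>3: break
    z-=.002
print("contact",z,arm.read_tool_pos(),f,arm.read_opening()); arm.line_to((.53,-.06,.15)); print(arm.read_time())
```

```text
bpad [296.93103448 204.98275862] [609.3 200.3  36.   33.   89.9] [611.6 199.7  35.1  32.1  89.9]
tray [224.31313131 159.91919192] [607.3 200.5  37.   36.8  85.4] [608.6 198.3  36.3  36.   85.4]
contact 0.06999999999999998 [ 0.53013544 -0.06002569  0.07138065] [-2.65610877 -0.9776928   9.81379896] 0.45112501821857115
13.1417
```

```bash
cat > pp.py <<'E'
from h import *
def options(g,pg,q,pq):
    """half-turn choice feasible at both ends, least wrist turn"""
    best=None
    for k in(0,np.pi,-np.pi):
        js=[arm.ik((*xy,.17),down(a+k)) for xy,a in((g,pg),(q,pq))]
        if all(j is not None for j in js):
            c=max(abs(j[6]) for j in js)
            if best is None or c<best[0]: best=(c,k)
    print("choice",best); return best[1]
def go(xy,z,psi): arm.movep((*xy,z),down(psi))
def pickplace(g,pg,zg,w,q,pq,zq,effort,clear=.012,hi=.17):
    k=options(g,pg,q,pq); pg+=k; pq+=k; o=(w+clear)/.085
    go(g,hi,pg); arm.move_gripper(min(o,1)); arm.line_to((*g,zg),.12)
    arm.move_gripper(0.,effort); print("held",np.round(arm.read_opening()*85,1),"force",arm.read_finger_force())
    arm.line_to((*g,hi),.15); print("lifted",np.round(arm.read_opening()*85,1))
    go(q,hi,pq); arm.line_to((*q,zq+.02),.2); arm.line_to((*q,zq),.04)
    print("F",np.round(arm.read_ft_force(),1)); arm.pause(.2)
    arm.move_gripper(min(1,o)); arm.line_to((*q,hi),.15); print("t",arm.read_time())
E
python3 - <<'E'
from pp import *
a=np.deg2rad(-78)
pickplace((.609,.1998),a,.084,.036,(.453,.180),a,.0848,25)
cv2.imwrite("pics/t1.png",cv2.resize(snapshot("wrist"),(480,300)))
E
```

```text
choice (np.float64(0.6467136957848896), 3.141592653589793)
held 32.6 force 25.080741068575207
lifted 32.7
F [-0.2 -1.8  5.5]
t 20.15
```

View pics/t1.png

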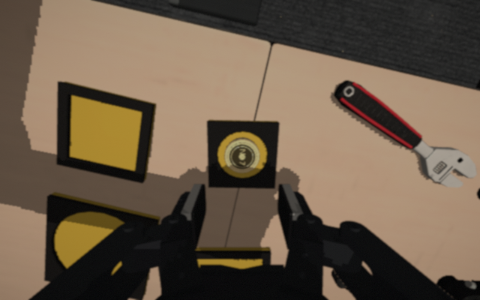

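The tin sits in its round cut-out, at about (241,156) against a hole centre near (247,153). I'll do the bottle next.

Run:
```python
from pp import *
d=np.deg2rad
u=np.array([np.cos(d(-33.5)),np.sin(d(-33.5))]); c=np.array([.442,-.152]); v=np.array([np.cos(d(-78)),np.sin(d(-78))])
pickplace(c-.012*u,d(56.5),.080,.040,np.array([.6176,.1797])-.012*v,d(12),.087,30,.02)
cv2.imwrite("pics/t2.png",cv2.resize(snapshot("wrist"),(480,300)))
```

```text
choice (np.float64(0.7213375595917205), 0)
held 37.3 force 30.087403733041356
lifted 37.3
F [-1.4 -0.5  0.7]
t 27.4667
```

View pics/t2.png

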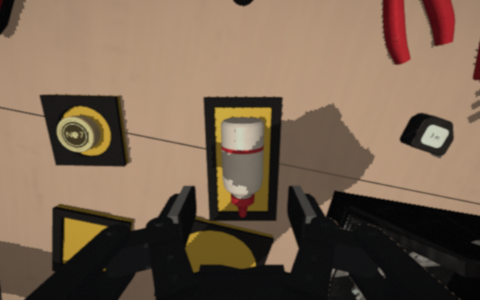

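The bottle lies along its cut-out with the nozzle towards the roll tray at (242,205). The tin reads off-centre at (75,131), which may be parallax, so I'll check both from directly above. The measure and roll are next.

Run:
```python
from pp import *
d=np.deg2rad
pickplace((.603,-.1625),d(148),.079,.049,(.462,.0376),d(178),.0862,50,.016)
e=np.array([np.cos(d(45)),np.sin(d(45))])
pickplace(np.array([.4664,-.3022])+.038*e,d(45),.079,.014,np.array([.6084,.0378])+.038*e,d(45),.0862,40,.026)
import pickle
tiles=[]
for n,p in(("r",(.608,.038,.26)),("b",(.617,.18,.26)),("t",(.455,.18,.26)),("m",(.465,.038,.26))):
    arm.movep(p,down(-np.pi/2)); arm.pause(.2)
    cm=cam("wrist"); im=snapshot("wrist"); cv2.imwrite(f"pics/f_{n}.png",im); pickle.dump(cm,open(f"f_{n}.pkl","wb"))
    tiles.append(im[70:270,180:460])
cv2.imwrite("pics/fin.png",cv2.resize(np.vstack([np.hstack(tiles[:2]),np.hstack(tiles[2:])]),None,fx=1.4,fy=1.4)); print(arm.read_time())
```

```text
choice (np.float64(0.948906585661086), 3.141592653589793)
held 45.5 force 52.08854499156587
lifted 45.8
F [-0.7 -0.6  3. ]
t 34.3583
choice (np.float64(0.41793784236735754), 0)
held 9.1 force 36.58678669191431
lifted 9.6
F [ 0.9 -0.7 -1.4]
t 41.8083
46.4417
```

View pics/fin.png

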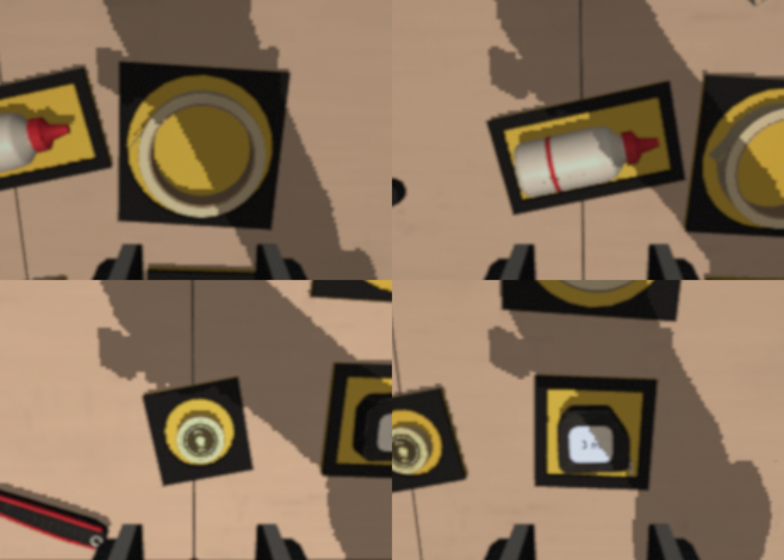

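The roll, bottle, tin and measure are all inside their trays. The roll's ring is centred near (201,153), the tin lid near (200,440), the measure label at (591,443), and the bottle's tip is at (658,145). Next I'll turn these into offsets from the cut-out centres.

Run:
```python
from h import *
import pickle
K={n:pickle.load(open(f"f_{n}.pkl","rb")) for n in"rbtm"}
off=dict(r=(0,0),b=(392,0),t=(0,280),m=(392,280))
def R(n,p,z): p=np.atleast_2d(p)-np.array(off[n]); return ray(K[n],p/1.4+[180,70],z)*1000
print("roll",rect(R("r",[(134,153),(268,153),(201,90),(201,217)],.030)),"pad 608.4 37.8")
print("tin",rect(R("t",[(175,440),(226,440),(200,415),(200,464)],.02)),"pad 453 180")
print("measure label",R("m",(591,443),.035),"bottom edge",R("m",[(558,468),(625,474),(575,406),(610,406)],.035).round(),"pad 462 37.6")
print("bottle tip,rear,band",R("b",[(658,145),(514,170),(552,165)],.026).round(),"pad 617.6 179.7")
for n in"rbtm":
    im=cv2.imread(f"pics/f_{n}.png"); m=cv2.inRange(cv2.cvtColor(im,cv2.COLOR_BGR2HSV),(20,150,40),(36,255,255))
    cs=sorted(blobs(m[70:270,180:460],60),key=len); P=np.vstack([c for c in cs])+[180,70]
    h=cv2.cvtColor(im,cv2.COLOR_BGR2HSV)
    for c in cs: print(n,"yellow",rect(ray(K[n],c+[180,70],.0085)))
```

```text
roll [6.097747e+05 3.675560e+04 6.789990e+04 6.782780e+04 4.590000e+01] pad 608.4 37.8
tin [4.513463e+05 1.785433e+05 2.667160e+04 2.657090e+04 4.540000e+01] pad 453 180
measure label [[461.76190083  39.28466994]] bottom edge [[443.  63.]
 [439.  15.]
 [488.  50.]
 [488.  26.]] pad 462 37.6
bottle tip,rear,band [[625. 129.]
 [607. 233.]
 [610. 205.]] pad 617.6 179.7
r yellow [506.5  35.2  85.6   2.7  88.2]
r yellow [606.5  36.1  70.7  70.4  45.7]
r yellow [621.7 159.3  58.2  77.   12.1]
r yellow [615.3  39.3  96.3 111.4  12.9]
b yellow [603.4  47.6  66.3  34.4   7.3]
b yellow [609.2  65.7  54.4 109.   87.7]
b yellow [617.7 179.9  57.9 119.   11.7]
t yellow [557.7  57.   19.1   7.2  89.9]
t yellow [462.2  52.7  43.1  67.5  89.9]
t yellow [454.7 179.7  53.1  52.2  89.9]
m yellow [457.1 170.2  53.2  32.6  15.1]
m yellow [5.615e+02 3.690e+01 1.720e+01 8.050e+01 2.000e-01]
m yellow [462.1  37.7  71.7  67.9  88.2]
```

Run:
```python
from station import arm,ticket
arm.pause(.3); print(arm.read_time(), ticket.finish_job())
```

```text
the job is handed in; nothing more can be done
46.7417 None
```

I handed the job in at 46.7 s with the roll, bottle, measure and tin each in its own cut-out; the last pictures put all four within about 4 mm of centre, and no verdict came back.

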